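Clip the orange-capped tube onto the rocking mixer

ROBOT

A 7-joint arm with a two-finger parallel gripper is mounted at the origin on the work surface. World frame = base frame: x ahead of the robot, y to its left, z up, the work surface at z = 0. Lengths are in m, angles in rad, forces in N, time in s.
With the tool pointing down it reaches from about 0.425 to 0.925 m from the base axis. Payload 6.8 kg.
Tool frame: the origin (TCP) lies midway between the tips of the shut fingers; the grasp point (between the pads) lies 19 mm behind it; z points along the fingers, y is the direction in which the jaws open and shut (so a half turn about z gives the same grasp; the last joint's range is limited). The gripper opens to 85 mm and grips with 20 to 120 N. Pads are 22 mm wide; open, the fingers measure 114 mm over their backs; the gripper's body (76 mm by 85 mm) begins 54 mm behind the grasp point. The pads swing forward as they close: fully open they stand 13 mm farther back than shut.
Start: joints at [-1.234, 0.477, 0.022, 1.555, -0.011, 1.109, -0.083], TCP at [0.29, 0.609, 0.231] pointing down, gripper open.
Joint ranges: [-2.96, 2.96], [-0.34, 2.1], [-1.41, 1.46], [0.24, 2.44], [-1.37, 4.51], [0.17, 1.92], [-2.96, 2.96]. Speed limits (rad/s): [2.39, 2.39, 3.14, 3.14, 3.14, 3.14, 3.14].

INTERFACE

Orientations are given as a rotation vector (axis times angle).
In Python, from bench import r, imaging gives the robot as it stands.
- The arm moves only by the tool jog_arm, never from a script. Its argument "rows" is a list of rows, each an object with "delta_rot": the turn, a rotation vector about the tool's x, y, z in degrees, a list of three; "xyz": the shift along the tool's x, y, z in cm, a list of three; "fingers": the closure, from 0 (fully open) to 1 (shut). A call has exactly 5 rows; each row is the pose to reach, as a shift and turn from the pose measured when the call began, along the tool's axes at that moment; what a row does not reach only later rows make up. A row lasts 1/12 s, in which the tool goes at most 41.7 mm and 7.16 degrees, less where a joint would pass 70% of its speed; a pose out of reach is approached as far as the arm can. A call with a gripper value outside its range is refused whole. The fingers move at their own pace and stop on an object; "grip_force" is the grip in N (left out, the last holds). Time passes only in rows, so rows that repeat a pose let the fingers close, or fill a call up. It gives the time, the measured TCP pose, the force and the opening at its end, in the units of the state.
- r.get_obs(): the state, without advancing time (a new reading comes with each control period).
- imaging.grab_frame(name): name is "scene" or "top"; returns the picture (384x512x3 uint8, blue, green, red); there is no depth.
- imaging.camera_info(name): a dict with "camera_matrix" (3x3 intrinsics, pixels), "xyz" and "attitude" of the camera in the world. Camera axes: x right, y down, z forward; pixel columns grow to the right and rows downward; lengths in m; the calibration is good to about 2 mm. A picture is of the moment at which its call begins. camera_info takes no time and is no camera call.
- r.hand_in(): hands the job in, once; it reports no verdict.
Trained networks look in the newest picture that a camera, given by its name, has taken for a name from the list of things; names that differ only in an ending like _2 or _b are one class to them, and where a whole thing is asked for, a point or a joint stands for the part that bears it (a point fixed in the world has none). Each returns a list of dicts, best first, with "conf" (0 to 1); they miss things now and then, are a little off and sometimes report something else, mostly with a low value. They report only what shows in the picture. A call takes as long as a camera call. They do not tell look-alikes from the thing itself.
- imaging.find_in(camera, query): "position" ([column, row] in pixels, amid what is visible of it).
- imaging.cut_out(camera, query): "region" (384x512 bool, what is visible of it) and "position" ([column, row] in pixels, amid what is visible of it).
- imaging.tip_of(camera, query): "position" ([column, row] in pixels: a listed point, or the origin of a listed thing).
The state is a dict: "clock": time; "joints": joint angles; "qvel": joint speeds; "tau": joint torques, N m; "tcp_pos": TCP position; "orientation": TCP orientation; "contact_force": force on the tool from outside, world axes, zero at the start; "moment": the same for the moment, N m; "grip_width": finger opening in m.
Only numpy, scipy, OpenCV 4.12 (cv2) and the standard library are available. Lean on these libraries where they do the work, as an engineer would, in place of code of your own. Each camera call takes 0.05 s, during which the arm holds its last target.

TASK

Take the sample tube with the orange cap from the white tray and snap it sideways into the orange spring clips on the rocking mixer: lying level, pressed fully home in both clips, with its middle between them. The cap may point either way. Leave the blue-capped and green-capped tubes lying in their slots.

Things in the scene. Friction and masses are not known exactly. Their poses are not given: they have to be found in the camera images.
- tube_orange: Frosted rigid tube, orange cap, lying level in V rests at x = +-34 mm (10 wide, no higher than its axis). Origin: middle of the barrel on the axis, 44 mm above bench, 36 above tray floor; x along the tube to the cap (y, z may be rolled). Barrel 30 mm dia. from x = -46 to 44, cone tip to -58, cap 35 mm dia. from 44 to 60. 55 g. Grip the barrel at the origin, closing across it.
- clips_orange_seat (a point): Tube origin's place when home in the orange clips: x along tube, y across row, z up. 118 mm above bench, 34 above the clips' plate. Clips at x = +-25 mm, 12 wide; 38 free between. Sprung jaws open upward: 37 mm wide at z = 26, 21 at z = 13.5, 31 below. Pressed straight down (5-8 N in all) the tube spreads them, snaps past and stops on a rigid pad; the jaws hold it.
- tube_blue: Bystander: same tube, same frame, with a blue cap, in another slot of the tray; it stays there. The tray is white, fixed, 160 x 280 mm, with three slots side by side, 85 mm apart; which tube lies in which varies.
- tube_green: Bystander: same tube, same frame, with a green cap, in another slot of the tray; it stays there. The mixer is a fixed white machine with a grey platform 200 x 290 mm, 80 mm above the bench, carrying three empty pairs of clips (orange, blue, green, in varying order) side by side, 85 mm apart, each on a 4 mm plate of its colour.
Mind the look-alikes: they are no part of the job. Leave any pink or yellow look-alike of the tube_orange alone.

How it is judged:
By the outcome, as a careful person would: the job done as asked, in the order asked, and still so for the second after the job is handed in, with the robot touching nothing.
It also fails if it takes over 35 s, if anything falls off the work surface, if the arm or the gripper's body presses on something with over 40 N, if the wrist force passes 120 N, or if a joint passes its speed limit or range.

## Working session

There is one attempt and no reset: what is moved stays moved. The work goes in short steps, Python scripts to look and compute and a tool call to move; the robot and the scene stay as the last step left them, time stands still between calls to the robot, and variables do not carry over. Pictures are saved under pics/ and viewed, and the job is handed in when it is done.

Besides the shell and the picture viewer there is one more tool, called in YAML: its name, and indented under it one key for each argument. jog_arm: Moves the arm, as the interface text tells. Its arguments: {"type":"object","properties":{"rows":{"type":"array","items":{"type":"object","properties":{"delta_rot":{"type":"array","items":{"type":"number"}},"xyz":{"type":"array","items":{"type":"number"}},"fingers":{"type":"number"}}}},"grip_force":{"type":"number"}},"required":["rows"]}

```bash
mkdir -p pics; python3 - <<'E'
from bench import r, imaging
import cv2
o=r.get_obs()
for k in ("clock","joints","tcp_pos","orientation","contact_force","grip_width"): print(k,o[k])
for n in ("scene","top"):
    im=imaging.grab_frame(n); cv2.imwrite(f"pics/{n}0.png",im)
    print(n,imaging.camera_info(n))
    for q in ("tube_orange","clips_orange_seat"):
        print(q,imaging.tip_of(n,q))
E
```

```text
clock 0.0
joints [-1.2340645   0.47783509  0.02237239  1.55644991 -0.01147069  1.10931405
 -0.08311761]
tcp_pos [0.29023979 0.60875306 0.23030356]
orientation [-6.92959677e-01 -3.06397263e+00  2.92652077e-03]
contact_force [-0.34358305 -0.54274203  0.92010776]
grip_width 0.0855731783878577
scene {'camera_matrix': array([[420.65115735,   0.        , 262.07485746],
       [  0.        , 420.65115735, 193.64720112],
       [  0.        ,   0.        ,   1.        ]]), 'xyz': array([ 1.08374046, -0.91841638,  0.81432798]), 'attitude': array([-2.1072523 , -0.64747535,  0.36353561])}
tube_orange [{'position': [170.0, 288.4], 'conf': 0.93}, {'position': [186.2, 220.9], 'conf': 0.87}, {'position': [264.4, 303.5], 'conf': 0.84}, {'position': [216.7, 248.0], 'conf': 0.83}]
clips_orange_seat [{'position': [331.7, 149.6], 'conf': 0.83}, {'position': [258.1, 217.4], 'conf': 0.41}]
top {'camera_matrix': array([[347.84340372,   0.        , 255.02570484],
       [  0.        , 347.84340372, 192.75007567],
       [  0.        ,   0.        ,   1.        ]]), 'xyz': array([ 0.37809181, -0.0781594 ,  0.88367267]), 'attitude': array([-2.1397277 ,  2.13020794, -0.1933641 ])}
tube_orange [{'position': [314.6, 285.1], 'conf': 0.91}, {'position': [339.7, 213.2], 'conf': 0.83}, {'position': [359.9, 134.2], 'conf': 0.83}, {'position': [406.7, 223.4], 'conf': 0.61}]
clips_orange_seat [{'position': [111.5, 178.8], 'conf': 0.81}, {'position': [307.1, 205.6], 'conf': 0.44}]
```

View pics/scene0.png

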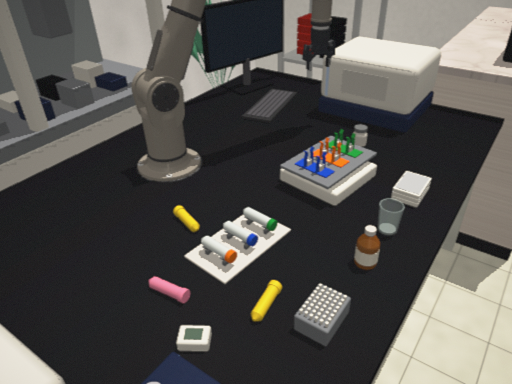

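View pics/top0.png

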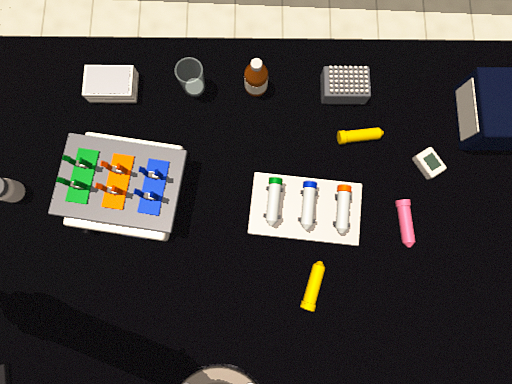

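```bash
cat > h.py <<'E'
import numpy as np, cv2
from scipy.spatial.transform import Rotation as R
from bench import r, imaging
def cam(n):
    c=imaging.camera_info(n); return c["camera_matrix"],np.array(c["xyz"]),R.from_rotvec(c["attitude"]).as_matrix()
def ray(n,p):
    K,x,A=cam(n); d=A@np.linalg.solve(K,[p[0],p[1],1.]); return x,d/np.linalg.norm(d)
def atz(n,p,z):
    x,d=ray(n,p); return x+d*(z-x[2])/d[2]
def tri(pt,ps):
    a,u=ray("top",pt); b,v=ray("scene",ps)
    s=np.linalg.lstsq(np.stack([u,-v],1),b-a,rcond=None)[0]
    p,q=a+u*s[0],b+v*s[1]; return (p+q)/2,np.linalg.norm(p-q)
def proj(n,P):
    K,x,A=cam(n); c=(np.atleast_2d(P)-x)@A; q=c@K.T; return q[:,:2]/q[:,2:]
E
python3 - <<'E'
from h import *
print("tube tri",tri((339.7,213.2),(216.7,248.0)), atz("top",(339.7,213.2),.044),atz("scene",(216.7,248.0),.044))
print("seat tri",tri((111.5,178.8),(331.7,149.6)),atz("top",(111.5,178.8),.118),atz("scene",(331.7,149.6),.118))
t=cv2.imread("pics/top0.png"); s=cv2.imread("pics/scene0.png")
for n,im in(("top",t),("scene",s)):
    h=cv2.cvtColor(im,cv2.COLOR_BGR2HSV)
    m=cv2.inRange(h,(5,150,100),(17,255,255)); k,l,st,c=cv2.connectedComponentsWithStats(m)
    for i in range(1,k):
        if st[i,4]>12: print(n,st[i],c[i].round(1))
a=cv2.resize(t[165:250,240:370],None,fx=4,fy=4,interpolation=2); b=cv2.resize(t[125:245,45:195],None,fx=3,fy=3,interpolation=2)
cv2.imwrite("pics/c1.png",a);cv2.imwrite("pics/c2.png",b)
cv2.imwrite("pics/c3.png",cv2.resize(s[125:285,180:385],None,fx=3.5,fy=3.5,interpolation=2))
E
```

```text
tube tri (array([ 0.47742371, -0.29241107,  0.03346977]), np.float64(0.003149026024287636)) [ 0.47502124 -0.29078631  0.044     ] [ 0.48687441 -0.29994792  0.044     ]
seat tri (array([0.54610256, 0.24369208, 0.10941223]), np.float64(0.006653910557890294)) [0.54158127 0.23772325 0.118     ] [0.55406089 0.23351953 0.118     ]
top [244  65  23  19 290] [255.   74.8]
top [111 156  24  54 243] [122.1 180.4]
top [100 161  22  14  77] [108.1 166.6]
top [ 95 183  13  10  65] [101.1 187. ]
top [337 185  14   7  68] [343.6 188. ]
scene [326 137   3  13  27] [326.7 142.8]
scene [314 141   9  18  74] [318.6 151. ]
scene [337 143   5  11  29] [338.6 147.3]
scene [326 146  23  21 187] [335.4 158.9]
scene [358 234  22  16 242] [368.9 242. ]
scene [225 250  11  13 109] [230.1 255.8]
```

View pics/c1.png

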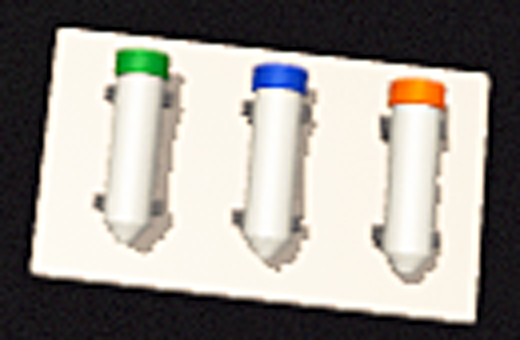

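View pics/c2.png

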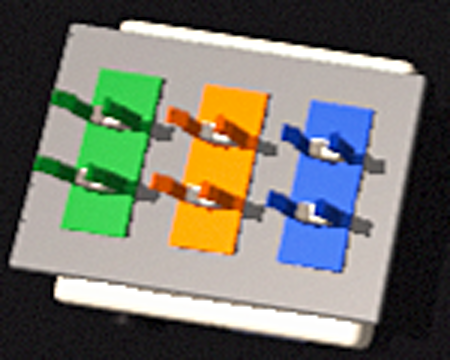

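View pics/c3.png

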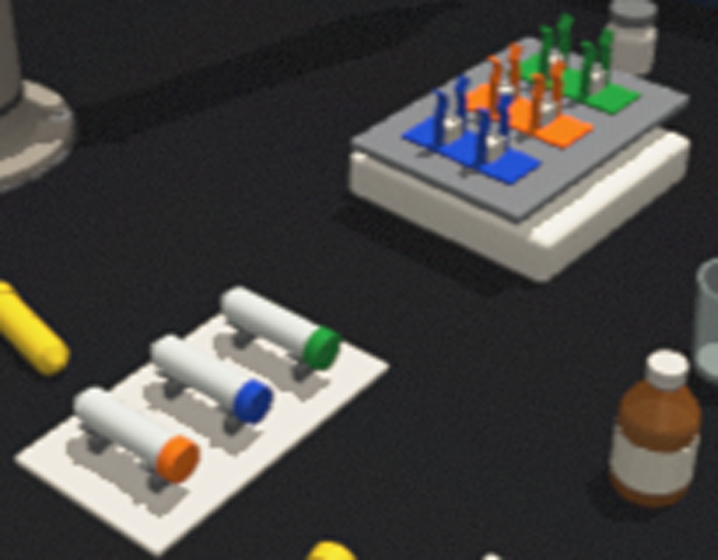

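```bash
python3 - <<'E'
from h import *
t=cv2.imread("pics/top0.png"); s=cv2.imread("pics/scene0.png")
def quad(n,m,z,name):
    m=cv2.morphologyEx(m,cv2.MORPH_CLOSE,np.ones((5,5)))
    k,l,st,c=cv2.connectedComponentsWithStats(m); i=1+np.argmax(st[1:,4])
    cn=max(cv2.findContours((l==i).astype('uint8'),cv2.RETR_EXTERNAL,cv2.CHAIN_APPROX_NONE)[0],key=len)[:,0]
    W=np.array([atz(n,p,z)[:2] for p in cn])
    (cx,cy),(w,h),a=cv2.minAreaRect((W*1000).astype(np.float32))
    print(n,name,np.round([cx,cy,w,h,a],1))
for n,im,zz in(("top",t,0),("scene",s,0)):
    h=cv2.cvtColor(im,cv2.COLOR_BGR2HSV)
    roi=np.zeros(h.shape[:2],'uint8')
    if n=="top": roi[165:250,240:370]=255
    else: roi[200:280,180:295]=255
    quad(n,cv2.inRange(h,(0,0,60),(179,255,255))&roi,.008,"tray")
    roi[:]=0
    if n=="top": roi[130:240,45:190]=255
    else: roi[130:200,275:380]=255
    quad(n,cv2.inRange(h,(0,0,60),(179,60,190))&roi,.080,"platform")
    for nm,lo,hi in(("orange",(5,150,100),(20,255,255)),("blue",(108,150,80),(128,255,255)),("green",(50,150,80),(75,255,255))):
        quad(n,cv2.inRange(h,lo,hi)&roi,.084,nm)
# tube points
h=cv2.cvtColor(t,cv2.COLOR_BGR2HSV)
E
```

```text
top tray [ 492.5 -212.7  281.5  161.6   83.9]
top platform [540.1 238.  290.8 227.6  81.4]
top orange [546.  248.8  74.8 130.   81.4]
top blue [532.3 161.7  67.1 129.3  81.6]
top green [556.7 321.1  50.6 127.9  81.3]
scene tray [ 488.5 -212.6  290.6  184.1   84.2]
scene platform [585.3 258.5 483.2 277.1  81.7]
scene orange [522.3 275.4 109.8 209.8  36.5]
scene blue [525.4 192.2 129.2 159.3  80.2]
scene green [536.5 358.9 105.1 200.4  35.3]
```

```bash
cat > ov.py <<'E'
from h import *
def circ(x,rad): 
    a=np.linspace(0,2*np.pi,40); return np.stack([np.full(40,x),rad*np.cos(a),rad*np.sin(a)],1)
def T(P,c,yaw): 
    return np.asarray(P)@R.from_euler('z',yaw,degrees=True).as_matrix().T+c
def rect(a,b,z=0): return np.array([[-a,-b,z],[a,-b,z],[a,b,z],[-a,b,z]])
def hull(n,P): return cv2.convexHull(proj(n,P).astype(np.float32))[:,0]
def draw(img,n,polys,x0,y0,f):
    for P,col in polys:
        q=((np.asarray(P)-[x0,y0]+.5)*f-.5)
        cv2.polylines(img,[np.round(q*16).astype(int)],True,col,1,cv2.LINE_AA,4)
def tube(n,c,yaw):
    return [(hull(n,T(np.vstack([circ(-.046,.015),circ(.044,.015)]),c,yaw)),(255,0,0)),(hull(n,T(np.vstack([circ(.044,.0175),circ(.06,.0175)]),c,yaw)),(0,0,255)),(hull(n,T(np.vstack([circ(-.046,.015),circ(-.058,.003)]),c,yaw)),(0,200,0))]
E
cat > o1.py <<'E'
from ov import *
t=cv2.imread("pics/top0.png"); s=cv2.imread("pics/scene0.png")
tc,ty=np.array([.4925,-.2127,0]),-6.1
mc,my=np.array([.5415,.238,0]),-8.6
out=[]
for n,im,(a,b,c,d) ,(e,f,g,h) in(("top",t,(165,250,240,370),(125,245,45,195)),("scene",s,(200,285,180,300),(125,205,275,385))):
    F=6; I=cv2.resize(im[a:b,c:d],None,fx=F,fy=F,interpolation=2); P=[(proj(n,T(rect(.08,.14,.008),tc,ty)),(255,0,255))]
    for k in(-1,0,1): P+=tube(n,T([[0,k*.085,.044]],tc,ty)[0],ty)
    draw(I,n,P,c,a,F); cv2.imwrite(f"pics/o_tray_{n}.png",I)
    F=5; I=cv2.resize(im[e:f,g:h],None,fx=F,fy=F,interpolation=2); P=[(proj(n,T(rect(.10,.145,.08),mc,my)),(255,0,255))]
    for k in(-1,0,1):
        o=T([[0,k*.085,0]],mc,my)[0]
        P.append((proj(n,T(rect(.065,.0225,.084),o,my)),(0,0,0)))
        for x in(-.025,.025): P.append((proj(n,T(rect(.006,.0155,.084)+[x,0,0],o,my)),(255,255,0))); P.append((proj(n,T(rect(.006,.0185,.144)+[x,0,0],o,my)),(0,255,255)))
    draw(I,n,P,g,e,F); cv2.imwrite(f"pics/o_mix_{n}.png",I)
E
python3 o1.py
```

```text
(no output)
```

View pics/o_tray_top.png

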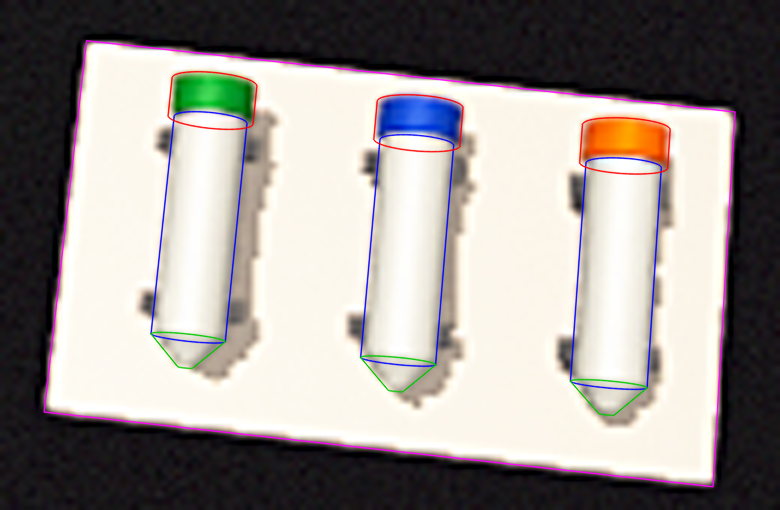

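View pics/o_mix_top.png

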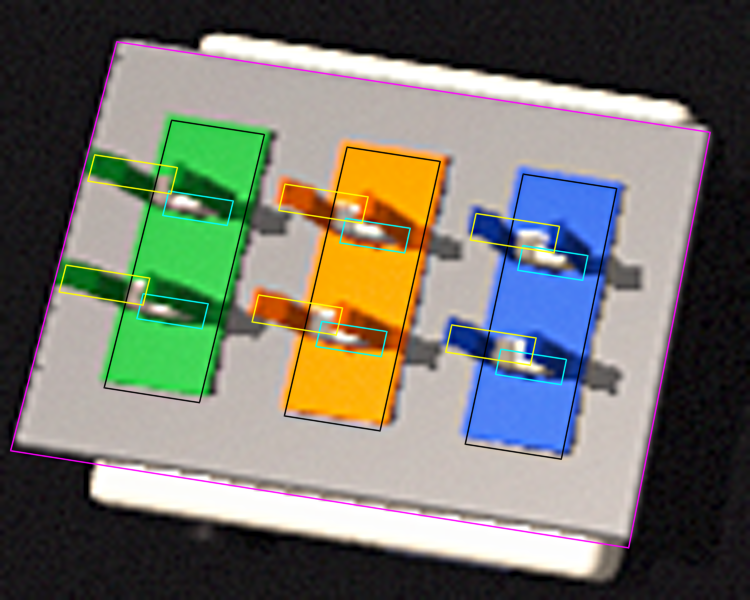

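View pics/o_tray_scene.png

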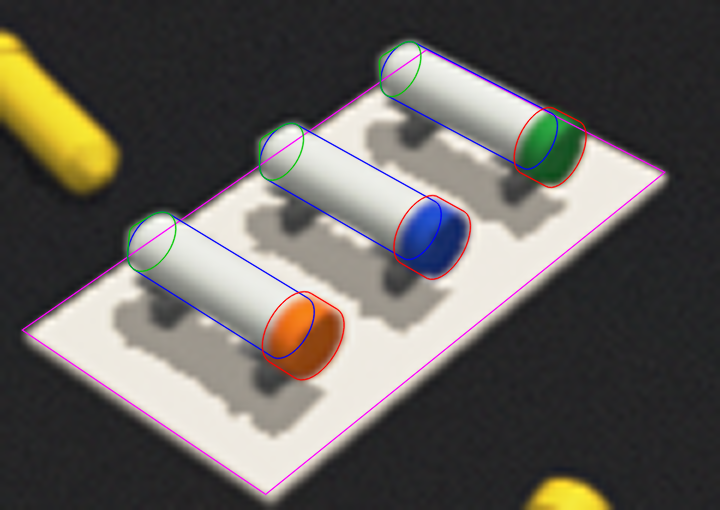

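View pics/o_mix_scene.png

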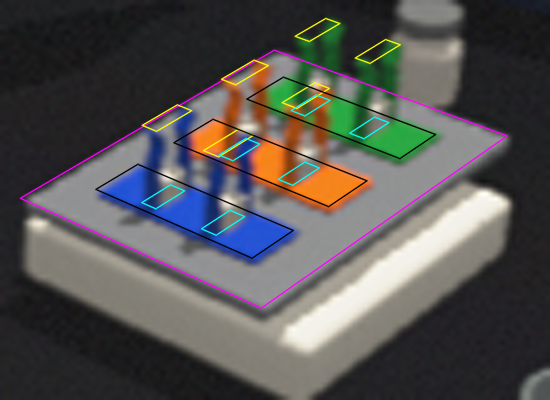

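```bash
cat > fit.py <<'E'
from ov import *
from scipy.optimize import least_squares
S=8
def ras(n,P,x0,y0,w,h):
    q=(proj(n,P)-[x0,y0]+.5)*S-.5
    m=np.zeros((h*S,w*S),np.uint8); cv2.fillPoly(m,[np.round(q*16).astype(int)],255,cv2.LINE_AA,4)
    return cv2.GaussianBlur(cv2.resize(m,(w,h),interpolation=cv2.INTER_AREA).astype(float)/255,(0,0),.6)
t=cv2.imread("pics/top0.png"); s=cv2.imread("pics/scene0.png")
for n,im,(y0,y1,x0,x1) in(("top",t,(125,245,45,195)),("scene",s,(125,205,275,385))):
    I=im[y0:y1,x0:x1].astype(float); w,h=x1-x0,y1-y0
    sat=(I.max(2)-I.min(2))
    # pixel world coords on z=.084 at nominal
    gx,gy=np.meshgrid(np.arange(x0,x1),np.arange(y0,y1))
    K,cx,A=cam(n); d=np.stack([gx,gy,np.ones_like(gx)],-1)@np.linalg.inv(K).T@A.T
    Wp=cx+d*((.084-cx[2])/d[...,2])[...,None]
    L=(Wp-np.array([.5415,.238,.084]))@R.from_euler('z',-8.6,degrees=True).as_matrix()
    val=(((L[...,0]>-.085)&(L[...,0]<-.042))|((n=="top")&(L[...,0]>.052)&(L[...,0]<.085)))&(abs(L[...,1])<.13)
    if n=="scene": val=(((L[...,0]>.035)&(L[...,0]<.085)))&(abs(L[...,1])<.13)
    amps=[]
    def res(p):
        c=np.array([p[0],p[1],0]); out=np.zeros((h,w)); 
        for k in(-1,0,1):
            o=T([[0,k*.085,0]],c,p[2])[0]; m=ras(n,T(rect(p[3],p[4],.084),o,p[2]),x0,y0,w,h)
            sel=val&(abs(L[...,1]-k*.085)<.0425)
            a=np.linalg.lstsq(np.stack([m[sel],1+0*m[sel]],1),sat[sel],rcond=None)[0]
            out[sel]=(a[0]*m+a[1]-sat)[sel]/100
        return out[val]
    best=None
    fx=[.065,.023]
    if n=="top":
        r_=least_squares(res,[.5425,.238,-8.6,.065,.023],x_scale=[.002,.002,1,.002,.002],diff_step=1e-3,max_nfev=60)
        print(n,r_.x.round(4),r_.cost); LW=r_.x[3:]
    else:
        r_=least_squares(lambda p:res([*p,*LW]),[.5435,.237,-8.6],x_scale=[.002,.002,1],diff_step=1e-3,max_nfev=60)
        print(n,r_.x.round(4),r_.cost)
E
python3 fit.py
```

```text
top [ 0.5444  0.2374 -8.5133  0.0648  0.0251] 15.389779178231795
scene [ 0.5457  0.2366 -8.7197] 2.6353890371291295
```

```bash
cat > plan.py <<'E'
import sys
from h import *
# usage: plan.py x y z yaw(of tube axis deg)
x,y,z,yaw=map(float,sys.argv[1:5])
o=r.get_obs(); p=np.array(o["tcp_pos"]); A=R.from_rotvec(o["orientation"]).as_matrix()
best=None
for k in(0,180):
    a=np.radians(yaw+k); X=np.array([np.cos(a),np.sin(a),0]); Z=np.array([0,0,-1.]); B=np.stack([X,np.cross(Z,X),Z],1)
    d=R.from_matrix(A.T@B).as_rotvec(degrees=True)
    print("opt",k,"rot",d.round(2))
print("shift cm",((A.T@(np.array([x,y,z])-p))*100).round(2),"pos",p.round(4),"clock",round(o["clock"],2),"F",np.round(o["contact_force"],1),"w",round(o["grip_width"],4),"q",np.round(o["joints"],2))
E
python3 plan.py .54 .24 .24 -6.1; python3 plan.py .4835 -.2972 .14 -6.1|tail -1
python3 - <<'E'
from h import *
print(R.from_rotvec(r.get_obs()["orientation"]).as_matrix().round(3))
E
```

```text
opt 0 rot [-1.0000e-02  4.0000e-02  1.6061e+02]
opt 180 rot [-3.000e-02 -1.000e-02 -1.939e+01]
shift cm [-38.42 -22.58  -0.89] pos [0.2904 0.6092 0.231 ] clock 0.3 F [ 0.1  0.3 -0.8] w 0.0853 q [-1.23  0.48  0.02  1.56 -0.01  1.11 -0.08]
shift cm [-56.43 -73.5    9.14] pos [0.2904 0.6092 0.231 ] clock 0.3 F [ 0.1  0.3 -0.8] w 0.0853 q [-1.23  0.48  0.02  1.56 -0.01  1.11 -0.08]
[[-0.903  0.43  -0.   ]
 [ 0.43   0.903 -0.001]
 [-0.    -0.001 -1.   ]]
```

jog_arm:
  rows:
    - {"xyz":[-3.4,-2.0,-0.2],"delta_rot":[0,0,-2],"fingers":0}
    - {"xyz":[-6.8,-4.0,-0.4],"delta_rot":[0,0,-4],"fingers":0}
    - {"xyz":[-10.2,-6.0,-0.6],"delta_rot":[0,0,-6],"fingers":0}
    - {"xyz":[-13.6,-8.0,-0.8],"delta_rot":[0,0,-8],"fingers":0}
    - {"xyz":[-17.0,-10.0,-0.9],"delta_rot":[0,0,-10],"fingers":0}

```text
clock: 0.72
tcp_pos: [0.4016, 0.4442, 0.2404]
orientation: [0.42, 3.113, -0.0]
contact_force: [1.0, -0.1, -0.3]
grip_width: 0.0855
```

```bash
python3 plan.py .54 .10 .24 -6.1;python3 plan.py .4835 -.2972 .14 -6.1|tail -1
```

```text
opt 0 rot [2.0000e-02 1.0000e-02 1.7073e+02]
opt 180 rot [-0.01  0.01 -9.27]
shift cm [-22.47 -29.52   0.04] pos [0.4016 0.4442 0.2404] clock 0.72 F [ 1.  -0.1 -0.3] w 0.0855 q [-0.97  0.34  0.03  1.74 -0.01  1.06  0.37]
shift cm [-27.55 -69.31  10.05] pos [0.4016 0.4442 0.2404] clock 0.72 F [ 1.  -0.1 -0.3] w 0.0855 q [-0.97  0.34  0.03  1.74 -0.01  1.06  0.37]
```

jog_arm:
  rows:
    - {"xyz":[-2.4,-3.2,0],"delta_rot":[0,0,-2],"fingers":0}
    - {"xyz":[-4.8,-6.4,0],"delta_rot":[0,0,-4],"fingers":0}
    - {"xyz":[-7.2,-9.6,0],"delta_rot":[0,0,-6],"fingers":0}
    - {"xyz":[-9.6,-12.8,0],"delta_rot":[0,0,-8],"fingers":0}
    - {"xyz":[-12.0,-16.0,0],"delta_rot":[0,0,-9.3],"fingers":0}

```text
clock: 1.13
tcp_pos: [0.4753, 0.2561, 0.2406]
orientation: [0.164, 3.137, 0.0]
contact_force: [1.5, 0.6, -0.7]
grip_width: 0.0853
```

```bash
python3 plan.py .4835 -.2972 .14 -6.1
```

```text
opt 0 rot [-4.0000e-02  1.0000e-02 -1.7988e+02]
opt 180 rot [0.01 0.02 0.12]
shift cm [ -6.57 -54.95  10.06] pos [0.4753 0.2561 0.2406] clock 1.13 F [ 1.5  0.6 -0.7] w 0.0853 q [-0.68  0.24  0.09  1.87 -0.02  1.02  0.88]
```

jog_arm:
  rows:
    - {"xyz":[-1,-4,0],"delta_rot":[0,0,0],"fingers":0}
    - {"xyz":[-2,-8,0],"delta_rot":[0,0,0],"fingers":0}
    - {"xyz":[-3,-12,0],"delta_rot":[0,0,0],"fingers":0}
    - {"xyz":[-4,-16,0],"delta_rot":[0,0,0],"fingers":0}
    - {"xyz":[-5,-20,0],"delta_rot":[0,0,0.1],"fingers":0}

```text
clock: 1.55
tcp_pos: [0.5041, 0.0499, 0.2409]
orientation: [0.166, 3.136, 0.001]
contact_force: [0.9, -0.2, -0.4]
grip_width: 0.0855
```

jog_arm:
  rows:
    - {"xyz":[-0.2,-3.6,1],"delta_rot":[0,0,0],"fingers":0}
    - {"xyz":[-0.4,-7.2,2],"delta_rot":[0,0,0],"fingers":0}
    - {"xyz":[-0.6,-10.8,3],"delta_rot":[0,0,0],"fingers":0}
    - {"xyz":[-0.8,-14.4,4],"delta_rot":[0,0,0],"fingers":0}
    - {"xyz":[-1,-18,5],"delta_rot":[0,0,0],"fingers":0}

```text
clock: 1.97
tcp_pos: [0.4948, -0.1318, 0.1907]
orientation: [0.166, 3.135, 0.001]
contact_force: [-0.8, 0.8, 1.0]
grip_width: 0.0854
```

```bash
python3 plan.py .4835 -.2972 .10 -6.1
```

```text
opt 0 rot [-1.6000e-01  6.0000e-02 -1.7996e+02]
opt 180 rot [0.04 0.1  0.04]
shift cm [ -0.6  -16.58   9.06] pos [ 0.4948 -0.1318  0.1907] clock 1.97 F [-0.8  0.8  1. ] w 0.0854 q [-0.13  0.26  0.32  2.   -0.1   0.89  1.71]
```

jog_arm:
  rows:
    - {"xyz":[-0.1,-3.6,1.5],"delta_rot":[0,0,0],"fingers":0}
    - {"xyz":[-0.3,-7.2,3],"delta_rot":[0,0,0],"fingers":0}
    - {"xyz":[-0.4,-10.8,4.5],"delta_rot":[0,0,0],"fingers":0}
    - {"xyz":[-0.5,-14.2,6.2],"delta_rot":[0,0,0],"fingers":0}
    - {"xyz":[-0.6,-16.6,8],"delta_rot":[0,0.1,0],"fingers":0}

```text
clock: 2.38
tcp_pos: [0.4827, -0.3013, 0.1103]
orientation: [0.17, 3.136, -0.002]
contact_force: [-0.1, -0.9, 0.3]
grip_width: 0.0852
```

```bash
python3 - <<'E'
from ov import *
for n,(a,b,c,d) in(("top",(165,250,250,380)),("scene",(180,285,180,300))):
    I=imaging.grab_frame(n)
    cv2.imwrite(f"pics/pre_{n}.png",cv2.resize(I[a:b,c:d],None,fx=4,fy=4,interpolation=2))
E
python3 plan.py .4835 -.2972 .022 -6.1
```

```text
opt 0 rot [-3.6000e-01  9.0000e-02  1.7965e+02]
opt 180 rot [-0.06 -0.23 -0.35]
shift cm [-0.3   0.51  8.62] pos [ 0.4803 -0.3018  0.1082] clock 2.48 F [-0.4  0.  -0.1] w 0.0852 q [ 0.19  0.47  0.34  1.94 -0.21  0.77  2.1 ]
```

View pics/pre_top.png

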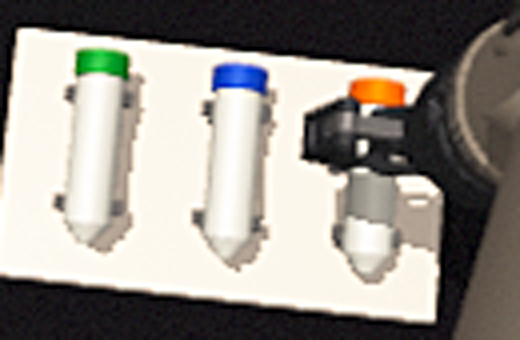

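View pics/pre_scene.png

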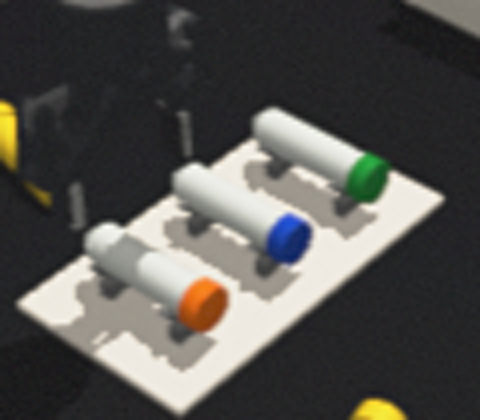

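The gripper straddles the orange-capped tube (top crop: cap at about (376,92), fingers on either side). Descending.

jog_arm:
  rows:
    - {"xyz":[-0.3,0.5,0.5],"delta_rot":[0,-0.2,-0.4],"fingers":0}
    - {"xyz":[-0.3,0.5,2],"delta_rot":[0,-0.2,-0.4],"fingers":0}
    - {"xyz":[-0.3,0.5,4],"delta_rot":[0,-0.2,-0.4],"fingers":0}
    - {"xyz":[-0.3,0.5,5],"delta_rot":[0,-0.2,-0.4],"fingers":0}
    - {"xyz":[-0.3,0.5,5],"delta_rot":[0,-0.2,-0.4],"fingers":0}

```text
clock: 2.9
tcp_pos: [0.483, -0.2948, 0.0564]
orientation: [-0.162, -3.134, -0.002]
contact_force: [-0.4, 0.1, 0.1]
grip_width: 0.085
```

```bash
python3 plan.py .4835 -.2972 .022 -6.1
```

```text
opt 0 rot [ 3.3000e-01  8.0000e-02 -1.7981e+02]
opt 180 rot [ 0.05 -0.21  0.19]
shift cm [-0.08 -0.24  3.44] pos [ 0.483  -0.2948  0.0564] clock 2.9 F [-0.4  0.1  0.1] w 0.085 q [ 0.21  0.55  0.3   1.97 -0.25  0.67  2.13]
```

jog_arm:
  rows:
    - {"xyz":[-0.1,-0.2,1.2],"delta_rot":[0,-0.2,0.2],"fingers":0}
    - {"xyz":[-0.1,-0.2,2.4],"delta_rot":[0,-0.2,0.2],"fingers":0}
    - {"xyz":[-0.1,-0.2,3.4],"delta_rot":[0,-0.2,0.2],"fingers":0}
    - {"xyz":[-0.1,-0.2,3.4],"delta_rot":[0,-0.2,0.2],"fingers":0}
    - {"xyz":[-0.1,-0.2,3.4],"delta_rot":[0,-0.2,0.2],"fingers":0}

```text
clock: 3.32
tcp_pos: [0.4835, -0.2965, 0.0222]
orientation: [-0.167, -3.136, -0.002]
contact_force: [0.2, -0.9, 0.6]
grip_width: 0.0857
```

```bash
python3 plan.py .4835 -.2972 .022 -6.1
```

```text
opt 0 rot [-1.0e-01 -1.2e-01  1.8e+02]
opt 180 rot [ 0.08 -0.07 -0.  ]
shift cm [-0.01 -0.07  0.02] pos [ 0.4835 -0.2965  0.0222] clock 3.32 F [ 0.2 -0.9  0.6] w 0.0857 q [ 0.23  0.6   0.28  1.98 -0.28  0.6   2.15]
```

Close on the tube.

jog_arm:
  grip_force: 60
  rows:
    - {"xyz":[0,0,0],"delta_rot":[0,0,0],"fingers":0.5}
    - {"xyz":[0,0,0],"delta_rot":[0,0,0],"fingers":0.7}
    - {"xyz":[0,0,0],"delta_rot":[0,0,0],"fingers":1}
    - {"xyz":[0,0,0],"delta_rot":[0,0,0],"fingers":1}
    - {"xyz":[0,0,0],"delta_rot":[0,0,0],"fingers":1}

```text
clock: 3.73
tcp_pos: [0.4837, -0.2966, 0.0227]
orientation: [-0.167, -3.137, -0.002]
contact_force: [-0.8, 1.5, 5.8]
grip_width: 0.0283
```

jog_arm:
  rows:
    - {"xyz":[0,0,0],"delta_rot":[0,0,0],"fingers":1}
    - {"xyz":[0,0,0],"delta_rot":[0,0,0],"fingers":1}
    - {"xyz":[0,0,0],"delta_rot":[0,0,0],"fingers":1}
    - {"xyz":[0,0,0],"delta_rot":[0,0,0],"fingers":1}
    - {"xyz":[0,0,0],"delta_rot":[0,0,0],"fingers":1}

```text
clock: 4.15
tcp_pos: [0.4838, -0.2966, 0.0228]
orientation: [-0.167, -3.137, -0.002]
contact_force: [-0.3, 0.5, 2.5]
grip_width: 0.0281
```

jog_arm:
  rows:
    - {"xyz":[0,0,-1],"delta_rot":[0,0,0],"fingers":1}
    - {"xyz":[0,0,-3],"delta_rot":[0,0,0],"fingers":1}
    - {"xyz":[0,0,-6],"delta_rot":[0,0,0],"fingers":1}
    - {"xyz":[0,0,-9],"delta_rot":[0,0,0],"fingers":1}
    - {"xyz":[0,0,-13],"delta_rot":[0,0,0],"fingers":1}

```text
clock: 4.57
tcp_pos: [0.4823, -0.2961, 0.1529]
orientation: [-0.167, -3.133, -0.004]
contact_force: [1.1, 0.4, -0.7]
grip_width: 0.0286
```

jog_arm:
  rows:
    - {"xyz":[0,0,-3],"delta_rot":[0,0,0],"fingers":1}
    - {"xyz":[0,0,-6],"delta_rot":[0,0,0],"fingers":1}
    - {"xyz":[0,0,-7],"delta_rot":[0,0,0],"fingers":1}
    - {"xyz":[0,0,-7],"delta_rot":[0,0,0],"fingers":1}
    - {"xyz":[0,0,-7],"delta_rot":[0,0,0],"fingers":1}

```text
clock: 4.98
tcp_pos: [0.4823, -0.296, 0.2227]
orientation: [-0.167, -3.133, -0.004]
contact_force: [0.7, -0.1, -1.7]
grip_width: 0.028
```

```bash
cat > held.py <<'E'
from ov import *
import sys
tag=sys.argv[1]; off=float(sys.argv[2])
for n in("scene","top"):
    I=imaging.grab_frame(n); o=r.get_obs()
    p=np.array(o["tcp_pos"]); A=R.from_rotvec(o["orientation"]).as_matrix()
    c=p-A[:,2]*off; yaw=np.degrees(np.arctan2(-A[1,0],-A[0,0])); P=tube(n,c,yaw)
    u,v=proj(n,c)[0].astype(int); a,b=max(v-45,0),max(u-60,0); F=5
    J=cv2.resize(I[a:a+90,b:b+120],None,fx=F,fy=F,interpolation=2); J0=J.copy(); draw(J,n,P,b,a,F)
    cv2.imwrite(f"pics/{tag}_{n}.png",J)
print(c,yaw)
E
python3 held.py lift .0215; python3 plan.py .5447 .2372 .22 -8.55
```

```text
[ 0.4816268  -0.29560321  0.24260282] -6.103815304669193
opt 0 rot [   0.65    0.26 -177.55]
opt 180 rot [ 0.17 -0.42  2.45]
shift cm [-0.62 53.64  0.27] pos [ 0.4815 -0.2955  0.2211] clock 5.08 F [ 0.5  0.2 -0.3] w 0.0287 q [ 0.13  0.32  0.39  1.85 -0.14  1.    2.04]
```

View pics/lift_scene.png

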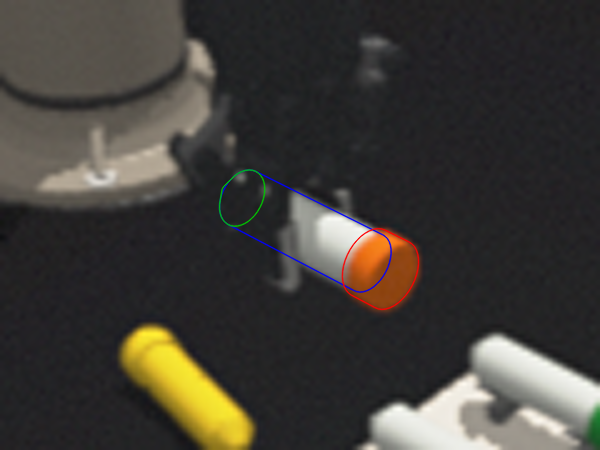

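View pics/lift_top.png

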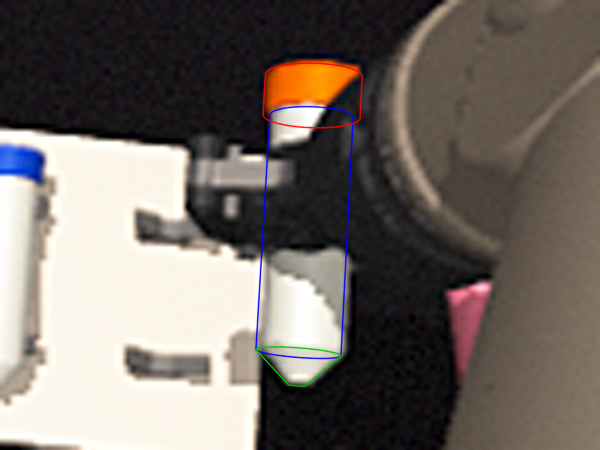

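jog_arm:
  rows:
    - {"xyz":[0,3,0],"delta_rot":[0.2,-0.4,0.5],"fingers":1}
    - {"xyz":[-0.1,6.5,0],"delta_rot":[0.2,-0.4,1],"fingers":1}
    - {"xyz":[-0.2,10.2,0.1],"delta_rot":[0.2,-0.4,1.5],"fingers":1}
    - {"xyz":[-0.2,14,0.1],"delta_rot":[0.2,-0.4,2],"fingers":1}
    - {"xyz":[-0.2,18,0.1],"delta_rot":[0.2,-0.4,2.4],"fingers":1}

```text
clock: 5.5
tcp_pos: [0.5013, -0.1154, 0.2187]
orientation: [-0.235, -3.129, 0.002]
contact_force: [0.9, 0.2, -1.5]
grip_width: 0.0282
```

```bash
python3 plan.py .5447 .2372 .22 -8.55
```

```text
opt 0 rot [-3.5000e-01  1.2000e-01  1.7996e+02]
opt 180 rot [-0.07 -0.22 -0.04]
shift cm [ 0.97 35.51 -0.17] pos [ 0.5013 -0.1154  0.2187] clock 5.5 F [ 0.9  0.2 -1.5] w 0.0282 q [-0.16  0.23  0.31  1.96 -0.08  0.96  1.61]
```

jog_arm:
  rows:
    - {"xyz":[0.1,3.6,-0.2],"delta_rot":[0,-0.2,0],"fingers":1}
    - {"xyz":[0.2,7.2,-0.2],"delta_rot":[0,-0.2,0],"fingers":1}
    - {"xyz":[0.3,10.8,-0.2],"delta_rot":[0,-0.2,0],"fingers":1}
    - {"xyz":[0.4,14.4,-0.2],"delta_rot":[0,-0.2,0],"fingers":1}
    - {"xyz":[0.5,18,-0.2],"delta_rot":[0,-0.2,0],"fingers":1}

```text
clock: 5.92
tcp_pos: [0.522, 0.0649, 0.2186]
orientation: [-0.235, -3.129, 0.004]
contact_force: [0.2, -0.7, -0.8]
grip_width: 0.0281
```

```bash
python3 plan.py .5447 .2372 .22 -8.55
```

```text
opt 0 rot [ -0.32   0.24 179.96]
opt 180 rot [-0.16 -0.2  -0.04]
shift cm [ 0.33 17.38 -0.18] pos [0.522  0.0649 0.2186] clock 5.92 F [ 0.2 -0.7 -0.8] w 0.0281 q [-0.42  0.25  0.21  1.93 -0.06  0.97  1.24]
```

jog_arm:
  rows:
    - {"xyz":[0.1,4,-0.2],"delta_rot":[-0.1,-0.2,0],"fingers":1}
    - {"xyz":[0.2,8,-0.2],"delta_rot":[-0.1,-0.2,0],"fingers":1}
    - {"xyz":[0.3,12,-0.2],"delta_rot":[-0.1,-0.2,0],"fingers":1}
    - {"xyz":[0.3,15.5,-0.2],"delta_rot":[-0.1,-0.2,0],"fingers":1}
    - {"xyz":[0.3,17.4,-0.2],"delta_rot":[-0.1,-0.2,0],"fingers":1}

```text
clock: 6.33
tcp_pos: [0.5434, 0.2426, 0.2177]
orientation: [-0.227, -3.13, 0.001]
contact_force: [0.7, 0.4, -1.3]
grip_width: 0.0287
```

jog_arm:
  rows:
    - {"xyz":[0,0,0],"delta_rot":[0,0,0],"fingers":1}
    - {"xyz":[0,0,0],"delta_rot":[0,0,0],"fingers":1}
    - {"xyz":[0,0,0],"delta_rot":[0,0,0],"fingers":1}
    - {"xyz":[0,0,0],"delta_rot":[0,0,0],"fingers":1}
    - {"xyz":[0,0,0],"delta_rot":[0,0,0],"fingers":1}

```text
clock: 6.75
tcp_pos: [0.5436, 0.2404, 0.2175]
orientation: [-0.231, -3.129, 0.003]
contact_force: [0.0, -0.3, -0.3]
grip_width: 0.0287
```

```bash
python3 held.py over .0215; python3 plan.py .5447 .2372 .13 -8.55
```

```text
[0.54364831 0.24120139 0.23936353] -8.403425684002222
opt 0 rot [ 3.0000e-01 -1.2000e-01 -1.7985e+02]
opt 180 rot [-0.08 -0.19  0.15]
shift cm [-0.2  -0.37  8.79] pos [0.5436 0.2412 0.2179] clock 6.85 F [ 0.6 -0.2 -0.2] w 0.0287 q [-0.63  0.36  0.14  1.77 -0.06  1.02  0.95]
```

View pics/over_scene.png

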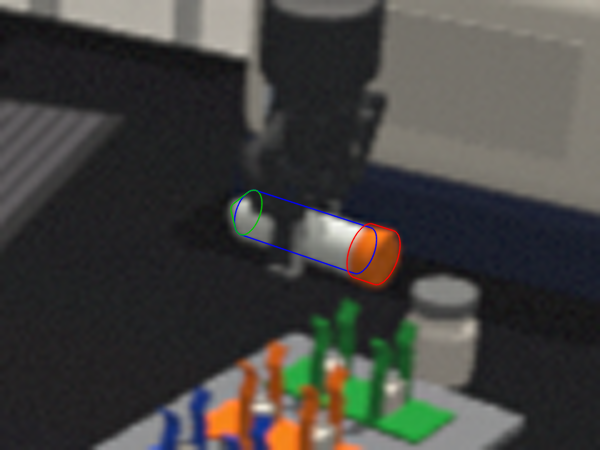

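View pics/over_top.png

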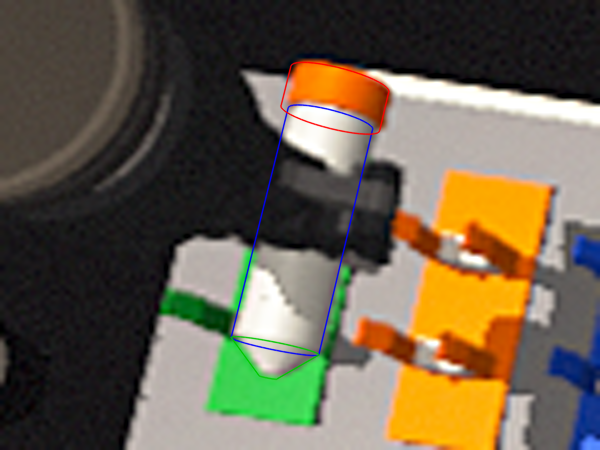

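jog_arm:
  rows:
    - {"xyz":[-0.2,-0.3,1],"delta_rot":[0,-0.2,0.1],"fingers":1}
    - {"xyz":[-0.2,-0.3,3],"delta_rot":[0,-0.2,0.1],"fingers":1}
    - {"xyz":[-0.2,-0.3,5.5],"delta_rot":[0,-0.2,0.1],"fingers":1}
    - {"xyz":[-0.2,-0.3,6.5],"delta_rot":[0,-0.2,0.1],"fingers":1}
    - {"xyz":[-0.2,-0.3,6.5],"delta_rot":[0,-0.2,0.1],"fingers":1}

```text
clock: 7.27
tcp_pos: [0.543, 0.2364, 0.1499]
orientation: [-0.233, -3.128, 0.007]
contact_force: [-0.5, 0.0, -1.3]
grip_width: 0.0285
```

```bash
python3 plan.py .5447 .2378 .13 -8.55
```

```text
opt 0 rot [   0.37   -0.45 -179.98]
opt 180 rot [-0.29 -0.24  0.01]
shift cm [-0.15  0.18  1.99] pos [0.543  0.2364 0.1499] clock 7.27 F [-0.5  0.  -1.3] w 0.0285 q [-0.62  0.43  0.13  1.84 -0.07  0.88  0.97]
```

jog_arm:
  rows:
    - {"xyz":[-0.2,0.2,0],"delta_rot":[-0.3,-0.2,0],"fingers":1}
    - {"xyz":[-0.2,0.2,0],"delta_rot":[-0.3,-0.2,0],"fingers":1}
    - {"xyz":[-0.2,0.2,0],"delta_rot":[-0.3,-0.2,0],"fingers":1}
    - {"xyz":[-0.2,0.2,0],"delta_rot":[-0.3,-0.2,0],"fingers":1}
    - {"xyz":[-0.2,0.2,0],"delta_rot":[-0.3,-0.2,0],"fingers":1}

```text
clock: 7.68
tcp_pos: [0.5458, 0.2383, 0.1507]
orientation: [0.234, 3.132, 0.002]
contact_force: [0.6, 0.6, -0.6]
grip_width: 0.0281
```

```bash
python3 held.py near .0215; python3 plan.py .5447 .2378 .0965 -8.55
```

```text
[0.54555385 0.23820432 0.17192645] -8.526956938583558
opt 0 rot [-1.0000e-02  8.0000e-02 -1.7998e+02]
opt 180 rot [0.05 0.   0.02]
shift cm [ 0.08 -0.06  5.39] pos [0.5456 0.2382 0.1504] clock 7.78 F [ 0.4 -0.4 -0.7] w 0.0287 q [-0.62  0.44  0.13  1.84 -0.07  0.88  0.97]
```

View pics/near_scene.png

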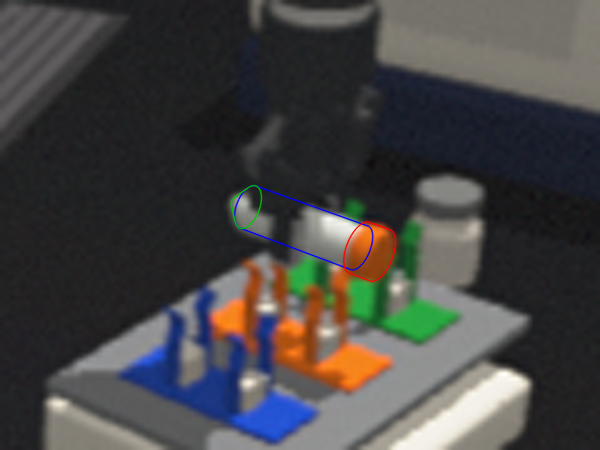

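View pics/near_top.png

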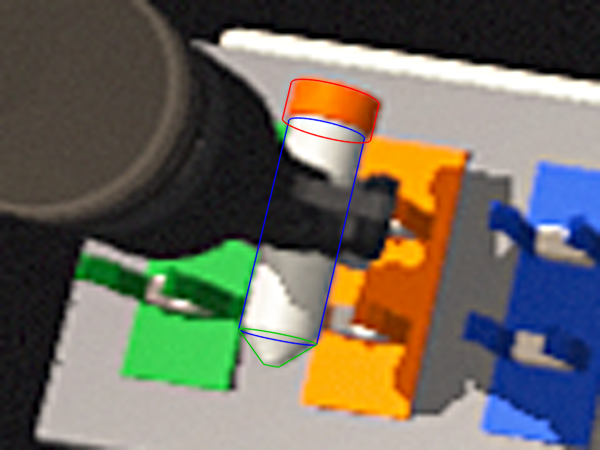

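jog_arm:
  rows:
    - {"xyz":[0,0,0.7],"delta_rot":[0,0,0],"fingers":1}
    - {"xyz":[0,0,1.4],"delta_rot":[0,0,0],"fingers":1}
    - {"xyz":[0,0,2.0],"delta_rot":[0,0,0],"fingers":1}
    - {"xyz":[0,0,2.3],"delta_rot":[0,0,0],"fingers":1}
    - {"xyz":[0,0,2.3],"delta_rot":[0,0,0],"fingers":1}

```text
clock: 8.2
tcp_pos: [0.5448, 0.2379, 0.126]
orientation: [-0.233, -3.131, 0.001]
contact_force: [1.2, -0.8, -0.8]
grip_width: 0.0287
```

```bash
python3 plan.py .5447 .2378 .0965 -8.55;python3 held.py mid .0215; 
```

```text
opt 0 rot [ 1.6000e-01 -6.0000e-02 -1.7998e+02]
opt 180 rot [-0.04 -0.1   0.02]
shift cm [-0.   -0.    2.95] pos [0.5448 0.2379 0.126 ] clock 8.2 F [ 1.2 -0.8 -0.8] w 0.0287 q [-0.61  0.47  0.12  1.85 -0.08  0.83  0.97]
[0.54548326 0.23812753 0.1485918 ] -8.532574973981301
```

View pics/mid_scene.png

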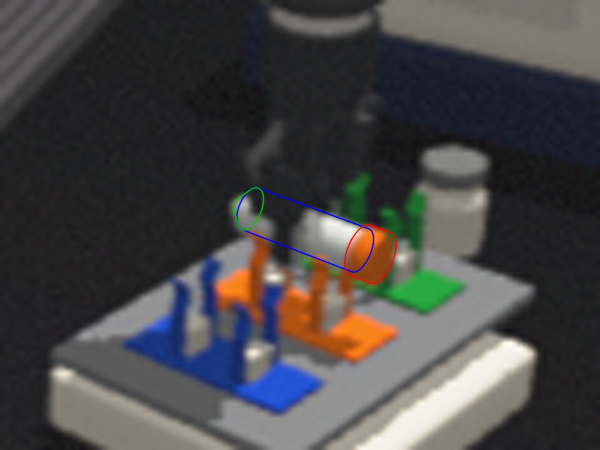

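jog_arm:
  rows:
    - {"xyz":[0,0,0.4],"delta_rot":[0,0,0],"fingers":1}
    - {"xyz":[0,0,0.9],"delta_rot":[0,0,0],"fingers":1}
    - {"xyz":[0,0,1.4],"delta_rot":[0,0,0],"fingers":1}
    - {"xyz":[0,0,1.8],"delta_rot":[0,0,0],"fingers":1}
    - {"xyz":[0,0,1.8],"delta_rot":[0,0,0],"fingers":1}

```text
clock: 8.72
tcp_pos: [0.5462, 0.2384, 0.109]
orientation: [0.234, 3.132, 0.002]
contact_force: [2.3, 0.9, -1.5]
grip_width: 0.0283
```

```bash
python3 plan.py .5447 .2378 .0965 -8.55
```

```text
opt 0 rot [-1.0000e-01  1.1000e-01 -1.7999e+02]
opt 180 rot [0.07 0.06 0.01]
shift cm [ 0.14 -0.08  1.25] pos [0.5462 0.2384 0.109 ] clock 8.72 F [ 2.3  0.9 -1.5] w 0.0283 q [-0.61  0.49  0.12  1.86 -0.08  0.79  0.98]
```

jog_arm:
  rows:
    - {"xyz":[0.1,-0.1,0.3],"delta_rot":[0,0,0],"fingers":1}
    - {"xyz":[0.1,-0.1,0.6],"delta_rot":[0,0,0],"fingers":1}
    - {"xyz":[0.1,-0.1,0.9],"delta_rot":[0,0,0],"fingers":1}
    - {"xyz":[0.1,-0.1,1.2],"delta_rot":[0,0,0],"fingers":1}
    - {"xyz":[0.1,-0.1,1.3],"delta_rot":[0,0,0],"fingers":1}

```text
clock: 9.13
tcp_pos: [0.5448, 0.2381, 0.0968]
orientation: [0.233, 3.133, 0.003]
contact_force: [-7.1, -0.2, 20.0]
grip_width: 0.0282
```

```bash
python3 plan.py .5447 .2378 .0965 -8.55; python3 held.py home .0215
```

```text
opt 0 rot [-2.0000e-02  1.5000e-01 -1.7997e+02]
opt 180 rot [0.09 0.01 0.03]
shift cm [ 0.   -0.03  0.03] pos [0.5448 0.2381 0.0968] clock 9.13 F [-7.1 -0.2 20. ] w 0.0282 q [-0.61  0.5   0.12  1.87 -0.08  0.77  0.98]
[0.54475974 0.23802052 0.11841231] -8.516799905085561
```

View pics/home_scene.png

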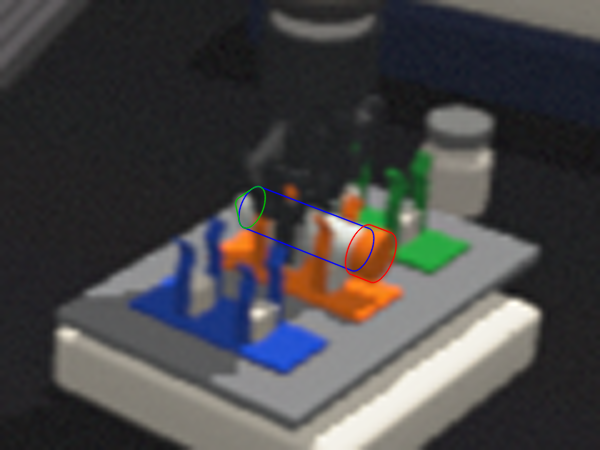

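jog_arm:
  rows:
    - {"xyz":[0,0,0.1],"delta_rot":[0,0,0],"fingers":1}
    - {"xyz":[0,0,0.1],"delta_rot":[0,0,0],"fingers":1}
    - {"xyz":[0,0,0.1],"delta_rot":[0,0,0],"fingers":1}
    - {"xyz":[0,0,0.1],"delta_rot":[0,0,0],"fingers":1}
    - {"xyz":[0,0,0.1],"delta_rot":[0,0,0],"fingers":1}

```text
clock: 9.65
tcp_pos: [0.5448, 0.2381, 0.0969]
orientation: [0.233, 3.132, 0.003]
contact_force: [-3.2, -0.8, 12.0]
grip_width: 0.0286
```

```bash
python3 plan.py .5447 .2378 .0965 -8.55; python3 -c "
from bench import r; print(r.get_obs()['moment'])"
```

```text
opt 0 rot [-3.0000e-02  1.8000e-01 -1.7996e+02]
opt 180 rot [0.11 0.02 0.04]
shift cm [ 0.   -0.03  0.04] pos [0.5448 0.2381 0.0969] clock 9.65 F [-3.2 -0.8 12. ] w 0.0286 q [-0.61  0.5   0.12  1.87 -0.08  0.77  0.98]
[-0.13137109  0.59913018  0.01189226]
```

jog_arm:
  rows:
    - {"xyz":[0,0,0],"delta_rot":[0,0,0],"fingers":0.4}
    - {"xyz":[0,0,0],"delta_rot":[0,0,0],"fingers":0.4}
    - {"xyz":[0,0,0],"delta_rot":[0,0,0],"fingers":0.4}
    - {"xyz":[0,0,0],"delta_rot":[0,0,0],"fingers":0.4}
    - {"xyz":[0,0,0],"delta_rot":[0,0,0],"fingers":0.4}

```text
clock: 10.07
tcp_pos: [0.5445, 0.2378, 0.0965]
orientation: [-0.233, -3.133, -0.002]
contact_force: [0.2, -0.3, 1.0]
grip_width: 0.0513
```

```bash
python3 plan.py .5447 .2378 .0965 -8.55; python3 held.py rel .0215
```

```text
opt 0 rot [ 3.0000e-02  1.2000e-01 -1.7997e+02]
opt 180 rot [ 0.08 -0.02  0.03]
shift cm [-0.02  0.   -0.  ] pos [0.5445 0.2378 0.0965] clock 10.07 F [ 0.2 -0.3  1. ] w 0.0513 q [-0.61  0.5   0.12  1.87 -0.08  0.77  0.98]
[0.54457172 0.23790836 0.11813267] -8.51518246805444
```

View pics/rel_scene.png

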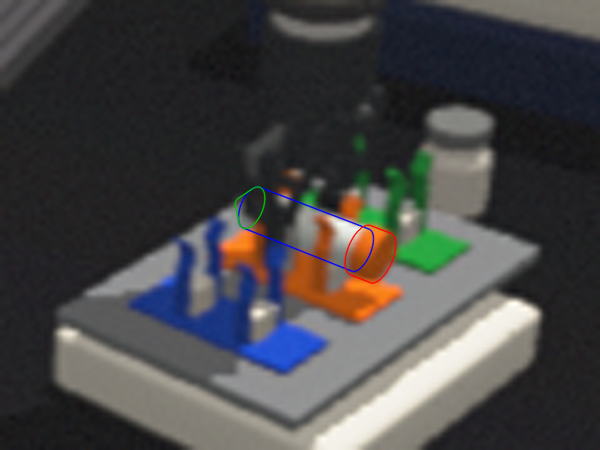

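Released; retreat straight up.

jog_arm:
  rows:
    - {"xyz":[0,0,-1],"delta_rot":[0,0,0],"fingers":0.4}
    - {"xyz":[0,0,-2.5],"delta_rot":[0,0,0],"fingers":0.4}
    - {"xyz":[0,0,-5],"delta_rot":[0,0,0],"fingers":0.4}
    - {"xyz":[0,0,-9],"delta_rot":[0,0,0],"fingers":0.4}
    - {"xyz":[0,0,-13],"delta_rot":[0,0,0],"fingers":0.4}

```text
clock: 10.58
tcp_pos: [0.5437, 0.2372, 0.2279]
orientation: [-0.233, -3.131, -0.0]
contact_force: [1.5, 1.0, -0.0]
grip_width: 0.0517
```

jog_arm:
  rows:
    - {"xyz":[0,-4,0],"delta_rot":[0,0,0],"fingers":0.4}
    - {"xyz":[0,-8,0],"delta_rot":[0,0,0],"fingers":0.4}
    - {"xyz":[0,-12,0],"delta_rot":[0,0,0],"fingers":0.4}
    - {"xyz":[0,-16,0],"delta_rot":[0,0,0],"fingers":0.4}
    - {"xyz":[0,-20,0],"delta_rot":[0,0,0],"fingers":0.4}

```text
clock: 11.0
tcp_pos: [0.5135, 0.0376, 0.2288]
orientation: [-0.233, -3.132, -0.001]
contact_force: [1.0, -1.1, 0.3]
grip_width: 0.0508
```

```bash
cat > fin.py <<'E'
from ov import *
c=np.array([.5447,.2372,.118])
for n,F in(("scene",6),("top",5)):
    I=imaging.grab_frame(n); u,v=proj(n,c)[0].astype(int); a,b=v-45,u-60
    J=cv2.resize(I[a:a+90,b:b+120],None,fx=F,fy=F,interpolation=2); cv2.imwrite(f"pics/fin_{n}.png",J); draw(J,n,tube(n,c,-8.55),b,a,F)
    cv2.imwrite(f"pics/fino_{n}.png",J); cv2.imwrite(f"pics/finfull_{n}.png",I)
E
python3 fin.py; python3 plan.py .5447 .2378 .0965 -8.55|tail -1
```

```text
shift cm [ 0.13 20.9  13.19] pos [0.513  0.0315 0.2289] clock 11.1 F [-0.1 -0.1  0.3] w 0.0512 q [-0.38  0.21  0.23  1.95 -0.06  0.98  1.29]
```

View pics/fino_scene.png

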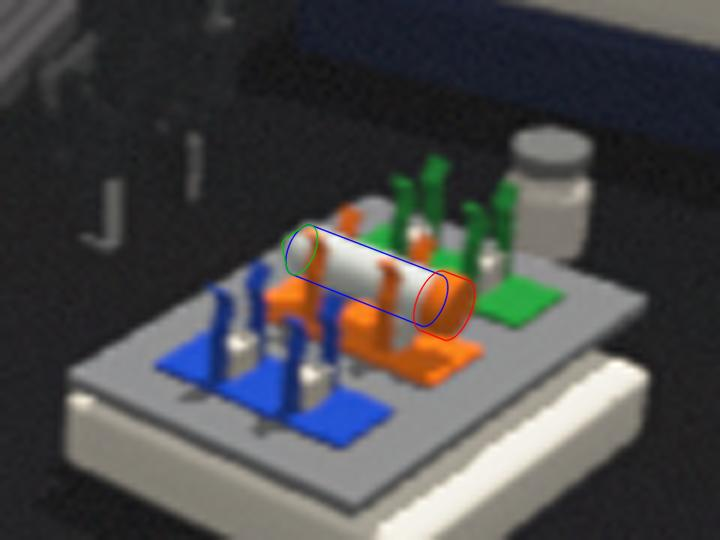

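View pics/fino_top.png

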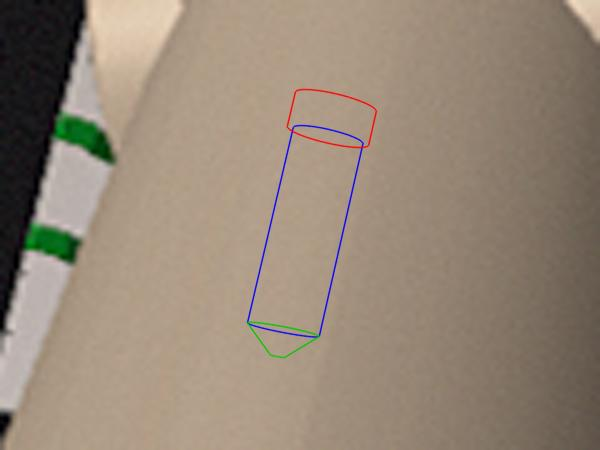

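View pics/fin_scene.png

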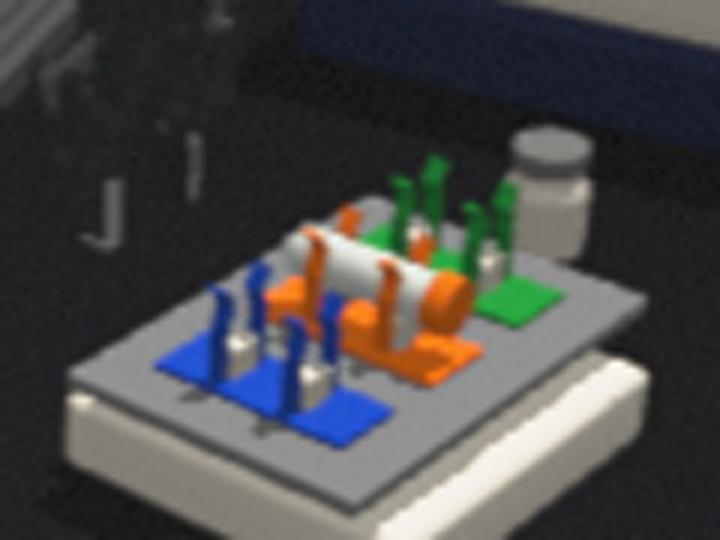

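View pics/finfull_top.png

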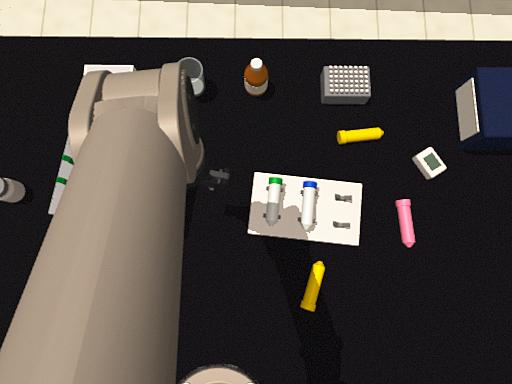

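The tube sits in both orange clips and matches the home overlay in the scene view. The arm hides the mixer from the top camera, so I'll move it aside for a second check.

jog_arm:
  rows:
    - {"xyz":[0,-4,0],"delta_rot":[0,0,0],"fingers":0.4}
    - {"xyz":[0,-8,0],"delta_rot":[0,0,0],"fingers":0.4}
    - {"xyz":[0,-12,0],"delta_rot":[0,0,0],"fingers":0.4}
    - {"xyz":[0,-16,0],"delta_rot":[0,0,0],"fingers":0.4}
    - {"xyz":[0,-20,0],"delta_rot":[0,0,0],"fingers":0.4}

```text
clock: 11.52
tcp_pos: [0.4809, -0.1674, 0.2302]
orientation: [-0.249, -3.132, 0.003]
contact_force: [0.7, -0.7, -0.1]
grip_width: 0.0513
```

```bash
python3 fin.py; python3 plan.py .5447 .2378 .0965 -8.55|tail -1
```

```text
shift cm [ 0.53 41.68 13.18] pos [ 0.4794 -0.1732  0.2304] clock 11.62 F [-0.7 -0.2  0.1] w 0.0513 q [-0.09  0.21  0.37  1.97 -0.08  0.98  1.71]
```

View pics/fino_top.png

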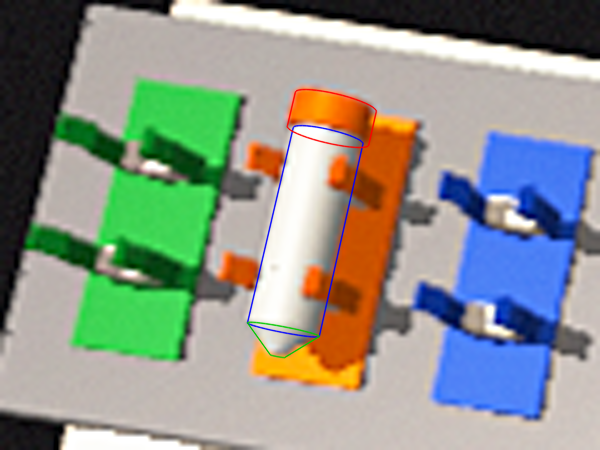

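View pics/fin_top.png

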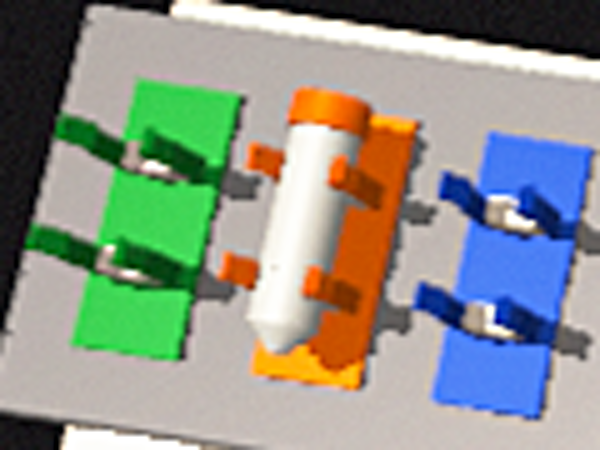

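```bash
python3 - <<'E'
from h import *
b=proj("top",np.array([.5447,.2372,.118]))[0].astype(int)-[60,45]
A=R.from_euler('z',-8.55,degrees=True).as_matrix()
for q in((340,171),(315,281),(265,161),(238,271)):
    p=atz("top",(np.array(q)+.5)/5-.5+b,.147); print(((p-[.5447,.2372,.147])@A*1000).round(1))
E
python3 -c "
from bench import r; print(r.hand_in())"
```

```text
[ 23.1 -21.5   0. ]
[-26.1 -21.5   0. ]
[22.4 11.6  0. ]
[-26.9  12.    0. ]
the job is handed in; nothing more can be done
None
```

The orange-capped tube is now in the orange clips on the mixer, and I handed the job in at about 11.6 s of the 35 s allowed. I took it from the end slot of the tray, pressed it straight down between the clips, released it and moved the arm clear.

- **Seating:** the downward press stopped hard with the tube about 118 mm above the bench, the stated home height. The wrist force read 20 N there, then 12 N when I pressed again, and the tube did not go lower.
- **Position:** after release, the top and scene pictures matched the computed home pose to about 1–2 mm, with the tube level and held in both clips. A rough reading of the jaw tips puts the clip midpoint about 2 mm further along the tube, towards the tip, than the spot I aimed for. I left that because it is within the measuring error.
- **Other tubes:** the blue-capped and green-capped tubes are still in their slots, and I did not touch the pink and yellow look-alikes. At hand-in the robot was touching nothing.

One reading disagreed with the sizes given: the gripper showed about 28 mm on the 30 mm barrel. The tube did not slip when lifted, and its position in the fingers matched the model.

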